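Unfold the paint station and set out the paints

ROBOT

A 6-joint arm with a two-finger parallel gripper is mounted at the origin on the work surface. World frame = base frame: x ahead of the robot, y to its left, z up, the work surface at z = 0. Lengths are in m, angles in rad, forces in N, time in s.
With the tool pointing down it reaches from about 0.375 to 0.9 m from the base axis. Payload 3.1 kg.
Tool frame: the origin (TCP) lies at the very end of the fingers, on their centre line; the grasp point (between the pads) lies 19 mm behind it (grasp_offset is the z of the grasp point in the tool frame, in m); z points along the fingers, y is the line along which they close (so a half turn about z gives the same grasp; the last joint's range is limited). The gripper opens to 87 mm and grips with 3 to 60 N. Pads are 19 mm wide; open, the fingers measure 117 mm over their backs; the gripper's body (75 mm by 190 mm) begins 51 mm behind the grasp point.
Start: joints at [1.097, 0.527, 1.433, -0, 1.181, -0.178], TCP at [0.182, 0.598, 0.223] pointing down, gripper open.
Joint ranges: [-3.08, 3.08], [-0.75, 2.2], [0.22, 2.44], [-1.43, 4.57], [0, 2.65], [-2.85, 2.85]. Speed limits (rad/s): [2.79, 2.79, 3.14, 3.14, 3.14, 3.14].

INTERFACE

Orientations are given as [roll, pitch, yaw] about the fixed x, y, z axes, in that order (R = Rz(yaw) Ry(pitch) Rx(roll)).
In Python, from cell import * gives the robot as it stands.
- The arm moves only by the tool apply_moves, never from a script. Its argument "commands" is a list of rows, each a list of 4 numbers: the shift along the tool's x, y, z as a fraction of full scale, then the turn about the tool's z as a fraction of full scale. A call has 1 to 20 rows; each row shifts and turns the commanded pose from where the row before left it, along the tool's axes as they then stand; what a row does not reach is not made up. Full scale, the value 1, is 0.05 m for a shift and 4 degrees for a turn. A row lasts 1/10 s, in which the tool goes at most 50 mm and 8.59 degrees, less where a joint would pass 70% of its speed; a pose out of reach is approached as far as the arm can. A call with a number of a shift or a turn outside -1 to 1 is refused whole. A call with a gripper value outside its range is refused whole. "fingers" is the opening, from -1 (shut) to 1 (fully open), so that 0 is half open, set as the call begins (left out, the last holds). The fingers move at their own pace and stop on an object; "force" is the grip in N (left out, the last holds). Time passes only in rows, so rows that do not move let the fingers close. It gives the time, the measured TCP pose, the force, the opening and the grip force at its end, in the units of the state.
- get_state(): the state, without advancing time (a new reading comes with each control period).
- read_camera(name): name is "scene" or "top" or "wrist"; returns the picture (480x640x3 uint8, red, green, blue); there is no depth.
- camera_info(name): a dict with "fov_y" (degrees; the focal length in pixels is half the picture's height over the tangent of half this angle, whatever the lens; pixels are square), "cx", "cy" (the principal point, pixels), "k1" (the pictures are not rectified: a ray, as slopes to the right and down, at radius r is drawn at 1 + k1 r^2 times it, then the intrinsics apply), "rvec" (rotation vector, rad) and "tvec" (3), from world to camera coordinates, as OpenCV has them; the wrist camera has in their place "hand_eye" (4x4, takes a point from camera to tool coordinates, whose origin is the TCP and whose axes are the flange's). Camera axes: x right, y down, z forward; pixel columns grow to the right and rows downward; lengths in m; the calibration is good to about 2 mm. A picture is of the moment at which its call begins: read the wrist's pose just before it. camera_info takes no time and is no camera call.
- job_done(): hands the job in; it is judged then, once.
The state is a dict: "time": time; "joint_pos": joint angles; "qvel": joint speeds; "effort": joint torques, N m; "tcp_pos": TCP position; "orientation": TCP orientation; "force": force on the tool from outside, world axes, zero at the start; "ft_torque": the same for the moment, N m; "gripper_width": finger opening in m; "grasp_force": force on a finger pad.
Only numpy, scipy, OpenCV 4.12 (cv2) and the standard library are available. Lean on these libraries where they do the work, as an engineer would, in place of code of your own. Each camera call takes 0.05 s, during which the arm holds its last target. There are 200 camera calls.

TASK

Set up the paint station: take its plywood leaf by the steel handle, swing it over past upright and lower it gently all the way down onto its two brackets, without letting it fall. Then bring every paint jar from the cutting mat to the leaf's teal strip and every wax tin to its black strip, and stand them lid up in one straight row along the middle of each strip, side by side with no more than 25 mm between neighbours. Leave the sneaker, the brush and the paper roll where they are.

Things in the scene. Friction and masses are not known exactly. Their poses are not given: they have to be found in the camera images.
- leaf (a joint): angle of the leaf: 0 folded flat over the station's top, pi/2 upright, pi (3.14) folded out level on its brackets, its stop. It is a plywood board 346 mm along the hinge, 190 mm from hinge to free edge, 12 mm thick, about 0.42 kg, with no spring or catch and little friction: it falls from any angle if not held. About 3 N at the handle lifts it.
- station: fixed plywood drawer case, 320 mm along its x, 180 mm along its y, 80 mm tall, two drawer fronts towards the robot; origin under its middle, z up. The leaf, folded, lies on its top (80 to 92 mm above the bench). Two steel brackets stick out 135 mm from its right (-y) side, 105 mm either side of the middle, to carry the leaf folded out.
- hinge (a point): middle of the hinge line, on the upper right (-y) edge of the station, 80 mm above the bench. Frame as the station's: x along the hinge, away from the robot; y towards the folded leaf; z up. The leaf turns about x, over to -y; folded out, its upper face is 80 mm above the bench, level with the station's top, and its free edge 190 mm from the hinge on the -y side.
- handle (a point): middle of the leaf's handle: round steel bar, 12 mm in diameter, 120 mm long, parallel to the hinge, 230 mm from the hinge line along the leaf, level with the middle of its thickness (86 mm above the bench folded, 74 mm folded out); 34 mm are free between bar and leaf edge; an arm at each end joins them. The bar can turn between the fingers as the leaf swings.
- black_strip (a point): centre of the black rubber strip on the leaf's inner face, the tins' place: 310 mm long (x) by 70 mm wide (y), its centre line 42 mm from the hinge. The strip is seen once the leaf is folded out; the frame then has x along the strip and the hinge, y towards the hinge, z up; the point lies on the face that things stand on.
- teal_strip (a point): centre of the teal strip on the leaf's inner face, the jars' place: 310 mm long (x) by 70 mm wide (y), its centre line 138 mm from the hinge (96 mm from that of the black strip). Frame as for the black strip. A wooden lip 8 mm high and 6 mm thick runs along the leaf's free edge and both its ends, none along the hinge.
- red_jar_c (a point): squat paint jar, red below, black screw lid with a big red dot above, white label band: upright cylinder 58 mm in diameter and 48 mm tall, about 120 g; the point is its centre, 24 mm above its base; z is its axis, up. Absent in some runs.
- orange_jar_c (a point): squat paint jar, orange below, black screw lid with a big orange dot above, white label band: upright cylinder 58 mm in diameter and 48 mm tall, about 120 g; the point is its centre, 24 mm above its base; z is its axis, up. Absent in some runs.
- blue_jar_c (a point): squat paint jar, blue below, black screw lid with a big blue dot above, white label band: upright cylinder 58 mm in diameter and 48 mm tall, about 120 g; the point is its centre, 24 mm above its base; z is its axis, up. Absent in some runs.
- yellow_jar_c (a point): squat paint jar, yellow below, black screw lid with a big yellow dot above, white label band: upright cylinder 58 mm in diameter and 48 mm tall, about 120 g; the point is its centre, 24 mm above its base; z is its axis, up. Absent in some runs.
- black_tin_c (a point): flat aluminium wax tin with a black lid and a silver dot on it: upright cylinder 60 mm in diameter and 28 mm tall, about 90 g; the point is its centre, 14 mm above its base; z is its axis, up. Absent in some runs.
- white_tin_c (a point): flat aluminium wax tin with a white lid and a silver dot on it: upright cylinder 60 mm in diameter and 28 mm tall, about 90 g; the point is its centre, 14 mm above its base; z is its axis, up. Absent in some runs.
- green_tin_c (a point): flat aluminium wax tin with a green lid and a silver dot on it: upright cylinder 60 mm in diameter and 28 mm tall, about 90 g; the point is its centre, 14 mm above its base; z is its axis, up. Absent in some runs.
- sneaker: white low-top sneaker, 290 by 105 mm, 105 mm tall, on the right half of the cutting mat; origin under its middle. Leave it.
- brush: horsehair shoe brush, wooden back up, 160 by 50 by 46 mm, beyond the station on the far side of the bench; origin under its middle. Leave it.
- paper_roll: standing roll of paper towel, 116 mm in diameter, 220 mm tall, on the left of the station; origin under its middle. Leave it.
Mind the look-alikes: they are no part of the job. Leave any purple look-alike of the part that bears black_tin_c alone.

How it is judged:
By the outcome, as a careful person would: the job done as asked, in the order asked, and still so for the second after the job is handed in, with the robot touching nothing.
Of red_jar, orange_jar, blue_jar, yellow_jar only 3 to 4 are there at a start; the rules pass over those that are not, and their reading is None.
Of black_tin, white_tin, green_tin only 2 to 3 are there at a start; the rules pass over those that are not, and their reading is None.
At some moment in a run one of red_jar, orange_jar, blue_jar, yellow_jar, black_tin, white_tin, green_tin may be knocked a few centimetres aside while the robot is not near it.
It also fails if it takes over 210 s, if anything falls off the work surface, if the arm or the gripper's body presses on something with over 40 N, if the wrist force passes 120 N, or if a joint passes its speed limit or range.

## Working session

There is one attempt and no reset: what is moved stays moved. The work goes in short steps, Python scripts to look and compute and a tool call to move; the robot and the scene stay as the last step left them, time stands still between calls to the robot, and variables do not carry over. Pictures are saved under pics/ and viewed, at most 14 in all, crops included, and the job is handed in when it is done.

Besides the shell and the picture viewer there is one more tool, called after "Call:" as name(argument=value, ...), one argument or row to a line, values as JSON. apply_moves: Moves the arm, as the interface text tells. Shift numbers are shares of 0.05 m and turn numbers shares of 4 degrees, none past 1 either way. Its arguments: {"type":"object","properties":{"commands":{"type":"array","items":{"type":"array","items":{"type":"number"}}},"fingers":{"type":"number"},"force":{"type":"number"}},"required":["commands"]}

```bash
mkdir -p pics; ls; cat > h.py <<'E'
from cell import *
import numpy as np, cv2
from scipy.spatial.transform import Rotation as R
def K(ci):
    f=240/np.tan(np.radians(ci["fov_y"])/2)
    return f
def snap(n,name):
    im=read_camera(n); cv2.imwrite("pics/"+name,im[:,:,::-1]); return im
def campose(n,st=None):
    ci=camera_info(n)
    if n=="wrist":
        st=st or get_state(); T=np.eye(4); T[:3,:3]=R.from_euler("xyz",st["orientation"]).as_matrix(); T[:3,3]=st["tcp_pos"]
        C=T@np.array(ci["hand_eye"]); return ci,C[:3,:3],C[:3,3]
    Rm=R.from_rotvec(np.ravel(ci["rvec"])).as_matrix(); return ci,Rm.T,-Rm.T@np.ravel(ci["tvec"])
def ray(n,uv,st=None):
    ci,Rw,o=campose(n,st); f=K(ci)
    d=np.array([(uv[0]-ci["cx"])/f,(uv[1]-ci["cy"])/f]); s=d.copy()
    for _ in range(20): s=d/(1+ci["k1"]*(s@s))
    return o,Rw@np.array([s[0],s[1],1])
def onz(n,uv,z,st=None):
    o,v=ray(n,uv,st); return o+v*(z-o[2])/v[2]
def proj(n,p,st=None):
    ci,Rw,o=campose(n,st); c=Rw.T@(np.asarray(p)-o); s=c[:2]/c[2]; s=s*(1+ci["k1"]*(s@s)); return s*K(ci)+[ci["cx"],ci["cy"]]
E
python3 - <<'E'
from h import *
s=get_state(); print(s)
a=snap("top","top0.png"); b=snap("scene","scene0.png")
for n in("top","scene","wrist"): print(n,camera_info(n), campose(n)[2])
E
```

```text
pics
{'time': 0.0, 'joint_pos': array([ 1.09746974e+00,  5.28417892e-01,  1.43389231e+00,  2.21882499e-05,
        1.18140625e+00, -1.78486787e-01]), 'qvel': array([ 4.20681723e-04, -1.17941883e-03,  4.06371663e-05,  2.02923838e-04,
       -9.32625697e-05,  5.75830827e-04]), 'effort': array([-1.36513547e-03, -4.40041065e+01, -1.76592797e+01,  6.29860489e-02,
        5.84425055e-02, -1.46657344e-04]), 'tcp_pos': array([0.18123734, 0.59738511, 0.22160448]), 'orientation': array([-3.13950624e+00, -3.97242684e-04,  2.84674400e+00]), 'force': array([0.17847156, 0.16241468, 0.14747129]), 'ft_torque': array([-0.02364874, -0.01353309,  0.04691868]), 'grasp_force': 0.0, 'gripper_width': 0.08710123269524248}
top {'fov_y': 45.746768678574455, 'cx': 324.2701037977149, 'cy': 248.52481122193012, 'k1': -0.08274915516511065, 'rvec': array([ 2.10557535, -2.14338541,  0.16569913]), 'tvec': array([0.03736379, 0.60452394, 1.65583959])} [0.3133819  0.00217552 1.73506111]
scene {'fov_y': 47.17641915479633, 'cx': 313.5290773635269, 'cy': 239.68509817132752, 'k1': -0.04101740104140232, 'rvec': array([ 2.0972479 ,  1.56212846, -0.46645864]), 'tvec': array([-0.18957073, -0.43821842,  1.91876803])} [ 1.43016055 -0.25378611  1.3415948 ]
wrist {'fov_y': 70.38619088966753, 'cx': 314.78271194483943, 'cy': 234.80148484595458, 'k1': -0.03824516759817153, 'hand_eye': array([[ 7.53095433e-04, -9.69908861e-01, -2.43467112e-01,
         6.54012369e-02],
       [ 9.99999708e-01,  6.99181852e-04,  3.07854885e-04,
        -5.54334525e-04],
       [-1.28363394e-04, -2.43467273e-01,  9.69909104e-01,
        -1.61100411e-01],
       [ 0.00000000e+00,  0.00000000e+00,  0.00000000e+00,
         1.00000000e+00]])} [0.11868087 0.61621235 0.38280372]
```

View pics/top0.png

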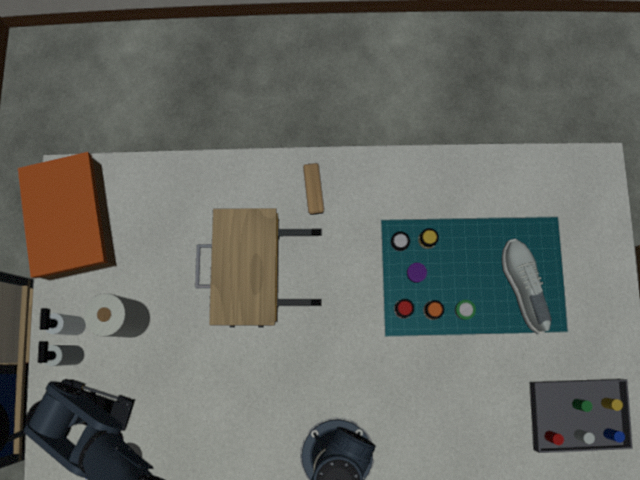

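View pics/scene0.png

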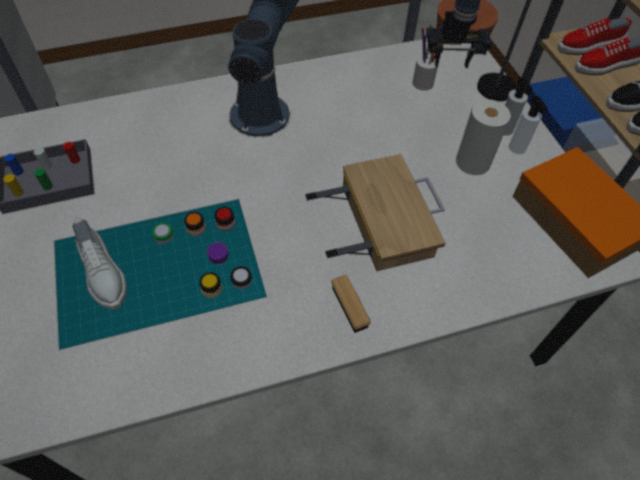

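Top view: leaf at (244,267), handle bar at about (198,266), brackets to the right. Candidates on the mat: red (405,308), orange (434,309) and yellow (429,237) jars; black-lidded item with a silver dot (401,240), green-ringed item (465,310), and a purple look-alike (417,272) to leave. I'll check these in an enlarged crop and measure them.

```bash
python3 - <<'E'
from h import *
im=cv2.imread("pics/top0.png"); 
c=cv2.resize(im[215:345,185:490],None,fx=2.6,fy=2.6,interpolation=cv2.INTER_CUBIC)
c=cv2.convertScaleAbs(c,alpha=1.5); cv2.imwrite("pics/crop0.png",c)
hsv=cv2.cvtColor(im,cv2.COLOR_BGR2HSV)
# leaf wood
m=cv2.inRange(hsv,(8,50,60),(25,200,255)); m[:, :205]=0; m[:,285:]=0; m[:200]=0; m[340:]=0
m=cv2.morphologyEx(m,cv2.MORPH_OPEN,np.ones((5,5)))
cs=max(cv2.findContours(m,0,2)[0],key=cv2.contourArea)
r=cv2.minAreaRect(cs); bx=cv2.boxPoints(r); print(r)
for p in bx: print(p,onz("top",p,.092))
for p in[(198,246),(198,288),(196.5,266)]: print("handle",p,onz("top",p,.086))
# items: non-teal blobs on mat
teal=cv2.inRange(hsv,(80,80,20),(100,255,255)); mat=teal*0; mat[222:333,386:490]=255
mm=cv2.bitwise_and(cv2.bitwise_not(teal),mat); mm=cv2.morphologyEx(mm,cv2.MORPH_OPEN,np.ones((5,5)))
n,l,s,ce=cv2.connectedComponentsWithStats(mm)
for i in range(1,n):
  if s[i,4]>60: print(s[i],ce[i],onz("top",ce[i],.03).round(4), hsv[int(ce[i][1]),int(ce[i][0])])
E
```

```text
((243.5, 267.0), (116.0, 67.0), 90.0)
[210. 209.] [0.72468942 0.36564347 0.092     ]
[277. 209.] [0.7202166  0.16467921 0.092     ]
[277. 325.] [0.37773562 0.16554977 0.092     ]
[210. 325.] [0.38041297 0.35975291 0.092     ]
handle (198, 246) [0.61408428 0.4007828  0.086     ]
handle (198, 288) [0.4889556  0.39820134 0.086     ]
handle (196.5, 266) [0.55419597 0.4039833  0.086     ]
[418 229  20  20 310] [427.58387097 238.53225806] [ 0.6338 -0.2887  0.03  ] [ 23 160 137]
[392 232  17  18 257] [399.82490272 240.75486381] [ 0.6285 -0.2037  0.03  ] [120   6 138]
[407 262  20  21 339] [416.5840708  272.10324484] [ 0.5313 -0.2506  0.03  ] [137 160  89]
[394 300  19  18 288] [403.02777778 308.46875   ] [ 0.4227 -0.2054  0.03  ] [  1 178 122]
[423 301  20  19 308] [432.67532468 309.74350649] [ 0.4171 -0.294   0.03  ] [ 12 184 140]
[456 300  20  19 313] [465.18530351 309.20447284] [ 0.4166 -0.3917  0.03  ] [120   4 136]
```

View pics/crop0.png

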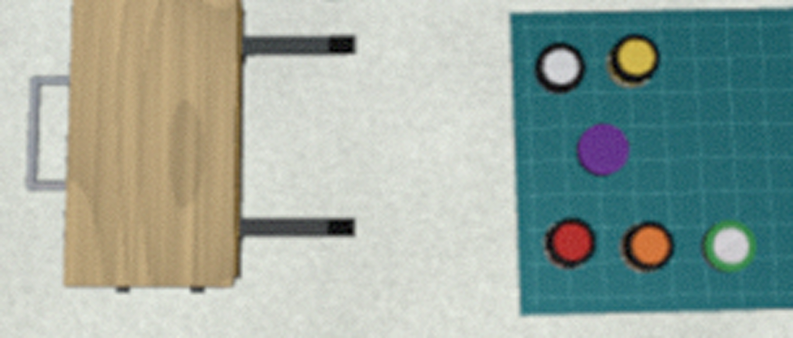

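The crop confirms the tins (black ring with silver dot, green ring with silver dot), the three jars, and the purple disc, which stays. Next I measure the hinge yaw and the roll's clearance.

```bash
python3 - <<'E'
from h import *
for n,z in[((105,314),.22)]: print("roll",onz("top",n,z))
for a,b in[((212.5,212),(210,322)),((277.7,212),(275.8,322))]:
  A,B=onz("top",a,.092),onz("top",b,.092); print(A,B,np.degrees(np.arctan2(A[1]-B[1],A[0]-B[0])))
E
```

```text
roll [0.40775653 0.62017069 0.22      ]
[0.71530236 0.35791418 0.092     ] [0.3890426  0.35987111 0.092     ] -0.34366057430886715
[0.71100578 0.16260484 0.092     ] [0.38637437 0.16897773 0.092     ] -1.12463813671334
```

Call:
apply_moves(
  commands=[
    [0,0,-1,0],
    [0,0,-1,0],
    [0,0,-1,0],
    [0,0,0,-1],
    [0,0,0,-1],
    [0,0,0,-1],
    [0,0,0,-1],
    [0,0,0,-0.25],
  ],
  fingers=-0.3,
)

```text
time: 0.9
tcp_pos: [0.1814, 0.5977, 0.372]
orientation: [-3.14, -0.001, -3.139]
force: [-1.0, -0.4, 0.3]
gripper_width: 0.0333
grasp_force: 0.0
```

Call:
apply_moves(
  commands=[
    [-0.93,-0.495,0,0],
    [-0.93,-0.495,0,0],
    [-0.93,-0.495,0,0],
    [-0.93,-0.495,0,0],
    [-0.93,-0.495,0,0],
    [-0.93,-0.495,0,0],
    [-0.93,-0.495,0,0],
    [-0.93,-0.495,0,0],
    [0,0,1,0],
    [0,0,1,0],
    [0,0,1,0],
    [0,0,0,0],
    [0,0,0,0],
  ],
)

```text
time: 2.2
tcp_pos: [0.535, 0.4108, 0.2223]
orientation: [-3.141, -0.001, -3.14]
force: [0.6, 1.1, 1.8]
gripper_width: 0.0308
grasp_force: 0.0
```

```bash
python3 - <<'E'
from h import *
s=get_state(); print(s["tcp_pos"],s["orientation"]); im=snap("wrist","w1.png")
print(proj("wrist",[.553,.40,.086],s),proj("wrist",s["tcp_pos"],s))
E
```

```text
[0.53499622 0.41078816 0.22234942] [-3.14081606e+00 -1.47457107e-03 -3.14018723e+00]
[303.69622688 244.53451372] [316.17019183 282.97782384]
```

View pics/w1.png

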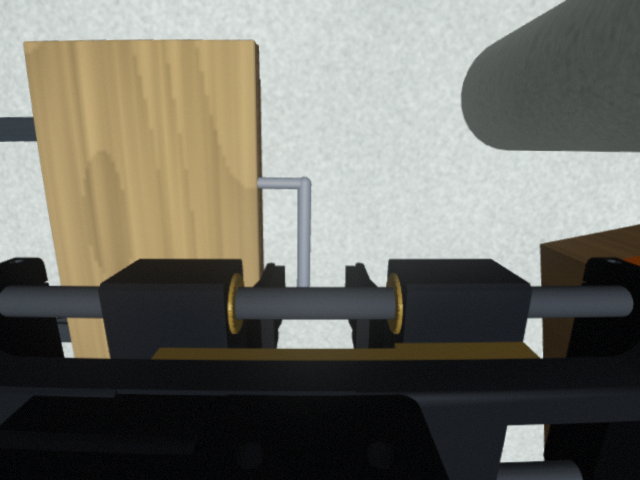

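Image up is towards the robot. The bar runs at u≈304 from its near-end arm at v≈183, and the leaf's near edge is at v≈40. Measuring the bar.

```bash
python3 - <<'E'
from h import *
s=get_state(); im=cv2.imread("pics/w1.png"); g=im.astype(int).sum(2)
P=[]
for v in(200,220,240,260):
  r=g[v,280:330]; k=np.where(r<480)[0]+280; u=(k.min()+k.max())/2; P.append(onz("wrist",(u,v),.086,s)); print(v,k.min(),k.max(),P[-1])
A=g[165:200,275:295].mean(1); k=np.where(A<480)[0]+165; print(k, onz("wrist",(285,(k.min()+k.max())/2),.086,s))
print(np.degrees(np.arctan2(P[-1][1]-P[0][1],P[-1][0]-P[0][0])))
for p in[(25,42),(255,41),(258,240),(53,240)]: print(p,onz("wrist",p,.092,s))
E
```

```text
200 298 310 [0.51472905 0.40164901 0.086     ]
220 298 310 [0.53281293 0.401555   0.086     ]
240 298 309 [0.55142995 0.40099962 0.086     ]
260 297 309 [0.57061858 0.40042445 0.086     ]
[178 179 180 185 186 187 188] [0.49977479 0.3850906  0.086     ]
-1.2551778890199863
(25, 42) [0.38475175 0.17681046 0.092     ]
(255, 41) [0.38771359 0.36383226 0.092     ]
(258, 240) [0.5498865  0.36048705 0.092     ]
(53, 240) [0.55035385 0.17199156 0.092     ]
```

Call:
apply_moves(
  commands=[
    [-0.22,-0.1,0,0.3],
    [-0.22,-0.1,0,0],
    [0,0,0.5,0],
    [0,0,0.5,0],
    [0,0,0.3,0],
    [0,0,0,0],
    [0,0,0,0],
  ],
)

```text
time: 2.95
tcp_pos: [0.558, 0.4007, 0.1585]
orientation: [3.141, 0.002, 3.122]
force: [-0.4, -0.3, 0.5]
gripper_width: 0.0304
grasp_force: 0.0
```

Call:
apply_moves(
  commands=[
    [0,0,0.6,0],
    [0,0,0.6,0],
    [0,0,0.4,0],
    [0,0,0.19,0],
    [0,0,0,0],
    [0,0,0,0],
  ],
)

```text
time: 3.55
tcp_pos: [0.5582, 0.4012, 0.0697]
orientation: [3.14, 0.003, 3.123]
force: [0.1, 0.5, -0.5]
gripper_width: 0.0305
grasp_force: 0.0
```

Call:
apply_moves(
  commands=[
    [0,0,0,0],
    [0,0,0,0],
    [0,0,0,0],
    [0,0,0,0],
    [0,0,0,0],
    [0,0,0,0],
  ],
  fingers=-1,
  force=15,
)

```text
time: 4.15
tcp_pos: [0.5573, 0.4003, 0.0689]
orientation: [-3.141, 0.001, 3.123]
force: [-0.1, -2.4, 6.1]
gripper_width: 0.0115
grasp_force: 15.0
```

```bash
python3 - <<'E'
import numpy as np
th=[0,1,3,6,10]+list(range(14,171,4))+[172.5,175,177,178.5,179.3,180]
th=np.radians(np.array(th)+1.494)
y=230.08*np.cos(th)/50; z=230.08*np.sin(th)/50
for i in range(len(th)-1): print(f"[0,{y[i+1]-y[i]:.3f},{-(z[i+1]-z[i]):.3f},0]",end=", " if i%10!=9 else "\n\n")
E
```

```text
[0,-0.003,-0.080,0], [0,-0.010,-0.160,0], [0,-0.025,-0.240,0], [0,-0.053,-0.317,0], [0,-0.075,-0.312,0], [0,-0.097,-0.306,0], [0,-0.118,-0.299,0], [0,-0.138,-0.290,0], [0,-0.158,-0.280,0], [0,-0.177,-0.268,0]

[0,-0.195,-0.255,0], [0,-0.213,-0.241,0], [0,-0.229,-0.225,0], [0,-0.244,-0.209,0], [0,-0.258,-0.191,0], [0,-0.271,-0.173,0], [0,-0.282,-0.153,0], [0,-0.292,-0.133,0], [0,-0.301,-0.113,0], [0,-0.308,-0.091,0]

[0,-0.314,-0.070,0], [0,-0.318,-0.048,0], [0,-0.320,-0.025,0], [0,-0.321,-0.003,0], [0,-0.321,0.020,0], [0,-0.318,0.042,0], [0,-0.315,0.064,0], [0,-0.310,0.086,0], [0,-0.303,0.107,0], [0,-0.295,0.128,0]

[0,-0.285,0.148,0], [0,-0.274,0.168,0], [0,-0.262,0.186,0], [0,-0.248,0.204,0], [0,-0.233,0.221,0], [0,-0.217,0.237,0], [0,-0.200,0.251,0], [0,-0.182,0.265,0], [0,-0.163,0.277,0], [0,-0.143,0.287,0]

[0,-0.123,0.297,0], [0,-0.102,0.305,0], [0,-0.080,0.311,0], [0,-0.059,0.316,0], [0,-0.025,0.199,0], [0,-0.017,0.200,0], [0,-0.007,0.160,0], [0,-0.002,0.120,0], [0,0.000,0.064,0], [0,0.001,0.056,0]
```

Call:
apply_moves(
  commands=[
    [0,-0.003,-0.08,0],
    [0,-0.01,-0.16,0],
    [0,-0.025,-0.24,0],
    [0,-0.053,-0.317,0],
    [0,-0.075,-0.312,0],
    [0,-0.097,-0.306,0],
    [0,-0.118,-0.299,0],
    [0,-0.138,-0.29,0],
    [0,-0.158,-0.28,0],
    [0,-0.177,-0.268,0],
  ],
)

```text
time: 5.15
tcp_pos: [0.5566, 0.3589, 0.1979]
orientation: [3.138, 0.002, 3.122]
force: [2.4, 4.5, -0.2]
gripper_width: 0.0115
grasp_force: 15.0
```

Call:
apply_moves(
  commands=[
    [0,-0.195,-0.255,0],
    [0,-0.213,-0.241,0],
    [0,-0.229,-0.225,0],
    [0,-0.244,-0.209,0],
    [0,-0.258,-0.191,0],
    [0,-0.271,-0.173,0],
    [0,-0.282,-0.153,0],
    [0,-0.292,-0.133,0],
    [0,-0.301,-0.113,0],
    [0,-0.308,-0.091,0],
  ],
)

```text
time: 6.15
tcp_pos: [0.5543, 0.2282, 0.2878]
orientation: [3.139, 0.004, 3.123]
force: [3.1, 2.4, 2.8]
gripper_width: 0.0116
grasp_force: 15.0
```

Call:
apply_moves(
  commands=[
    [0,-0.314,-0.07,0],
    [0,-0.318,-0.048,0],
    [0,-0.32,-0.025,0],
    [0,-0.321,-0.003,0],
    [0,-0.321,0.02,0],
    [0,-0.318,0.042,0],
    [0,-0.315,0.064,0],
    [0,-0.31,0.086,0],
    [0,-0.303,0.107,0],
    [0,-0.295,0.128,0],
  ],
)

```text
time: 7.15
tcp_pos: [0.5507, 0.07, 0.2689]
orientation: [-3.141, -0.0, 3.122]
force: [5.4, -0.6, 1.0]
gripper_width: 0.0116
grasp_force: 15.0
```

Call:
apply_moves(
  commands=[
    [-0.004,-0.285,0.148,0],
    [-0.004,-0.274,0.168,0],
    [-0.004,-0.262,0.186,0],
    [-0.004,-0.248,0.204,0],
    [-0.004,-0.233,0.221,0],
    [-0.004,-0.217,0.237,0],
    [-0.004,-0.2,0.251,0],
    [-0.004,-0.182,0.265,0],
    [-0.004,-0.163,0.277,0],
    [-0.004,-0.143,0.287,0],
  ],
)

```text
time: 8.15
tcp_pos: [0.5481, -0.0391, 0.1557]
orientation: [3.141, -0.006, 3.123]
force: [-1.2, -0.5, -0.6]
gripper_width: 0.0115
grasp_force: 15.0
```

Call:
apply_moves(
  commands=[
    [0,-0.123,0.297,0],
    [0,-0.102,0.305,0],
    [0,-0.08,0.311,0],
    [0,-0.059,0.316,0],
    [0,-0.025,0.199,0],
    [0,-0.017,0.2,0],
    [0,-0.007,0.16,0],
    [0,-0.002,0.1,0],
    [0,0,0,0],
    [0,0,0,0],
  ],
)

```text
time: 9.15
tcp_pos: [0.5479, -0.0596, 0.0622]
orientation: [3.141, -0.005, 3.124]
force: [-5.2, -3.0, -1.5]
gripper_width: 0.0112
grasp_force: 15.0
```

Call:
apply_moves(
  commands=[
    [0,0,0.03,0],
    [0,0,0.03,0],
    [0,0,0.03,0],
    [0,0,0.02,0],
    [0,0,0,0],
    [0,0,0,0],
    [0,0,0,0],
  ],
)

```text
time: 9.85
tcp_pos: [0.5479, -0.0596, 0.057]
orientation: [3.141, -0.005, 3.124]
force: [-4.6, -3.9, -1.8]
gripper_width: 0.0115
grasp_force: 15.0
```

Call:
apply_moves(
  commands=[
    [0,0,0.02,0],
    [0,0,0.02,0],
    [0,0,0,0],
    [0,0,0,0],
  ],
)

```text
time: 10.25
tcp_pos: [0.5479, -0.0596, 0.055]
orientation: [3.141, -0.005, 3.124]
force: [-4.5, -3.9, -1.4]
gripper_width: 0.0113
grasp_force: 15.0
```

Call:
apply_moves(
  commands=[
    [0,0,0.02,0],
    [0,0,0.02,0],
    [0,0,0,0],
    [0,0,0,0],
  ],
)

```text
time: 10.65
tcp_pos: [0.5479, -0.0595, 0.0534]
orientation: [3.141, -0.005, 3.124]
force: [-5.8, -4.0, 0.4]
gripper_width: 0.0115
grasp_force: 15.1
```

```bash
python3 - <<'E'
from h import *
print(get_state()["force"])
a=snap("scene","s2.png"); c=cv2.resize(a[100:300,230:480,::-1],None,fx=2.6,fy=2.6,interpolation=cv2.INTER_CUBIC); cv2.imwrite("pics/s2c.png",c)
E
```

```text
[-5.77624911 -4.03567047  0.40785288]
```

View pics/s2c.png

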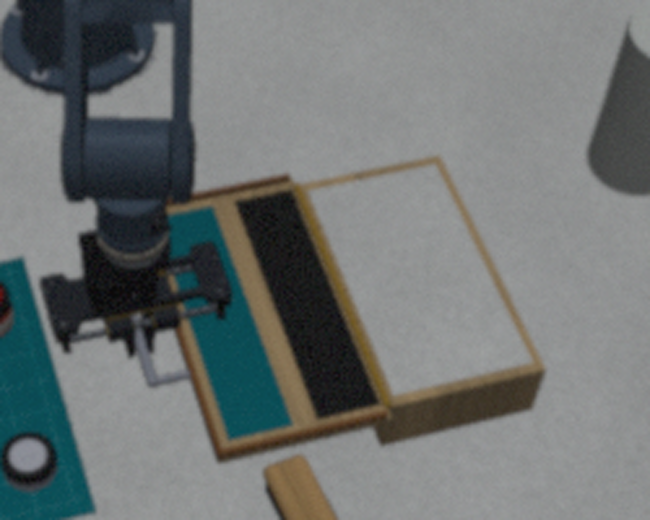

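The leaf is out and looks level, with both strips visible. I'll ease it down until contact shows in the force reading.

Call:
apply_moves(
  commands=[
    [0,0,0.02,0],
    [0,0,0.02,0],
    [0,0,0,0],
    [0,0,0,0],
  ],
)

```text
time: 11.1
tcp_pos: [0.548, -0.0596, 0.053]
orientation: [-3.141, -0.004, 3.124]
force: [-7.7, -3.0, 11.8]
gripper_width: 0.0111
grasp_force: 15.1
```

Force rose to 12 N with the TCP no longer dropping, so the leaf is on its stop. Releasing.

Call:
apply_moves(
  commands=[
    [0,0,-0.02,0],
    [0,0,0,0],
    [0,0,0,0],
    [0,0,0,0],
    [0,0,0,0],
  ],
  fingers=-0.3,
)

```text
time: 11.6
tcp_pos: [0.5505, -0.0595, 0.0525]
orientation: [3.142, 0.0, 3.123]
force: [0.2, -0.1, -0.2]
gripper_width: 0.0298
grasp_force: 0.0
```

Call:
apply_moves(
  commands=[
    [0,0,-0.4,0],
    [0,0,-0.8,0],
    [0,0,-1,0],
    [0,0,-1,0],
    [0,0,-1,0],
    [0.9,-0.9,0,0],
    [0.9,-0.9,0,0],
    [0.9,-0.9,0,0],
    [0.3,-0.9,0,0],
    [0,0,0,0],
    [0,0,0,0],
  ],
  fingers=1,
)

```text
time: 12.7
tcp_pos: [0.426, -0.2091, 0.2627]
orientation: [3.141, 0.0, 3.119]
force: [-0.4, 0.0, 0.2]
gripper_width: 0.0866
grasp_force: 0.0
```

```bash
python3 - <<'E'
from h import *
a=snap("top","top2.png"); s=get_state(); print(s["tcp_pos"]); im=a[:,:,::-1].copy()
c=cv2.resize(im[195:345,240:490],None,fx=3,fy=3,interpolation=cv2.INTER_CUBIC); cv2.imwrite("pics/top2c.png",cv2.convertScaleAbs(c,alpha=1.4))
E
```

```text
[ 0.42621325 -0.20811603  0.2625596 ]
```

View pics/top2c.png

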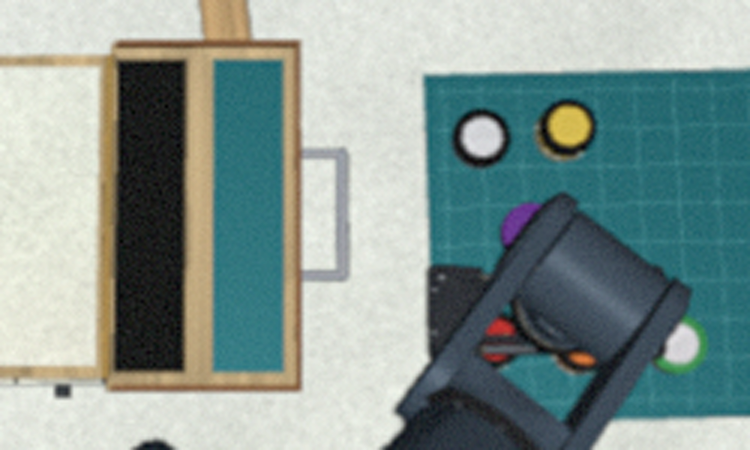

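```bash
cat >> h.py <<'E'
def dots(n,im,st=None,minA=15):
    """im BGR; dot centroids -> (name,uv,world)"""
    hsv=cv2.cvtColor(im,cv2.COLOR_BGR2HSV); out=[]
    rng=dict(red=((0,120,60),(6,255,255)),orange=((8,120,60),(17,255,255)),yellow=((20,100,60),(30,255,255)),silver=((0,0,95),(179,40,255)))
    ins=[proj(n,p,st) for p in[(.33,-.15,0),(.33,-.46,0),(.72,-.46,0),(.72,-.15,0)]]
    roi=np.zeros(im.shape[:2],np.uint8); cv2.fillConvexPoly(roi,np.int32(ins),255)
    for k,(a,b) in rng.items():
        m=cv2.inRange(hsv,a,b)&roi
        N,l,s,c=cv2.connectedComponentsWithStats(m)
        for i in range(1,N):
            if s[i,4]>=minA and max(s[i,2],s[i,3])<2*min(s[i,2],s[i,3]): out.append((k,s[i,4],c[i].round(1),onz(n,c[i],.028 if k=="silver" else .048,st).round(4)[:2]))
    return out
E
python3 - <<'E'
from h import *
for n,f in(("top","top0"),("top","top2"),("scene","scene0")):
  print(f)
  for d in dots(n,cv2.imread(f"pics/{f}.png")): print(*d)
im=cv2.imread("pics/top2.png"); hsv=cv2.cvtColor(im,cv2.COLOR_BGR2HSV)
m1=cv2.inRange(hsv,(80,80,20),(100,255,255)); m2=cv2.inRange(im,(0,0,0),(45,45,45))
for m,u0,u1 in((m1,305,340),(m2,272,310)):
  w=np.zeros_like(m); w[205:330,u0:u1]=m[205:330,u0:u1]; w=cv2.morphologyEx(w,cv2.MORPH_OPEN,np.ones((3,3)))
  c=max(cv2.findContours(w,0,2)[0],key=cv2.contourArea); r=cv2.minAreaRect(c); M=cv2.moments(w,True)
  print(r, onz("top",(M["m10"]/M["m00"],M["m01"]/M["m00"]),.08))
  for v in(225,310):
    k=np.where(w[v])[0]; print(onz("top",(k.mean(),v),.08), len(k))
E
```

```text
top0
red 152 [404.6 307.6] [ 0.424 -0.208]
orange 173 [434.7 309. ] [ 0.4179 -0.2969]
yellow 160 [429.3 236.6] [ 0.6364 -0.2911]
silver 570 [423.3 326.6] [ 0.3677 -0.2641]
silver 134 [400.2 240.2] [ 0.6306 -0.205 ]
silver 142 [465.8 309. ] [ 0.4172 -0.3941]
top2
red 32 [406.8 303.8] [ 0.435 -0.215]
orange 31 [433.6 314.1] [ 0.4032 -0.2931]
yellow 165 [429.3 236.5] [ 0.6366 -0.2912]
silver 138 [400.2 240.2] [ 0.6307 -0.205 ]
silver 114 [466.8 309.6] [ 0.4155 -0.3971]
scene0
red 107 [223.6 213.4] [ 0.4279 -0.2086]
orange 148 [193.1 218.6] [ 0.4214 -0.2979]
yellow 182 [209.  280.4] [ 0.6399 -0.2923]
silver 107 [161.4 229.8] [ 0.42   -0.3945]
silver 140 [240.3 274.6] [ 0.6337 -0.2062]
((322.0, 266.5), (103.0, 22.0), 90.0) [0.54572341 0.03269602 0.08      ]
[0.67139647 0.03030441 0.08      ] 22
[0.41939996 0.03573603 0.08      ] 23
((289.0, 266.5), (101.0, 22.0), 90.0) [0.54674437 0.12890288 0.08      ]
[0.67335944 0.1271154  0.08      ] 21
[0.42098938 0.13017221 0.08      ] 22
```

Dots agree across both cameras to within about 4 mm: red (.426,-.208), orange (.420,-.297), yellow (.638,-.292), black tin (.632,-.2055), green tin (.4185,-.394). The strip centre lines, teal y≈.033 and black y≈.129, match the hinge offsets. Starting with the red jar.

Call:
apply_moves(
  commands=[
    [0,0,0.8,0],
    [0,0,0.8,0],
    [0,0,0.8,0],
    [0,0,0.8,0],
    [0,0,0.8,0],
    [0,0,0.5,0],
    [0,0,0.33,0],
    [0,0,0,0],
    [0,0,0,0],
  ],
  fingers=0.58,
)

```text
time: 13.65
tcp_pos: [0.4268, -0.2072, 0.0211]
orientation: [3.141, -0.0, 3.125]
force: [-0.3, 0.4, -0.5]
gripper_width: 0.0687
grasp_force: 0.0
```

Call:
apply_moves(
  commands=[
    [0,0,0,0],
    [0,0,0,0],
    [0,0,0,0],
    [0,0,0,0],
  ],
  fingers=-1,
  force=20,
)

```text
time: 14.05
tcp_pos: [0.427, -0.2086, 0.0222]
orientation: [-3.14, 0.002, 3.122]
force: [1.1, 1.6, 6.0]
gripper_width: 0.0575
grasp_force: 20.0
```

Call:
apply_moves(
  commands=[
    [0,0,-0.6,0],
    [0,0,-0.8,0],
    [0,0,-0.8,0],
    [0,0,-0.8,0],
    [-0.109,0.609,0,0],
    [-0.109,0.609,0,0],
    [-0.109,0.609,0,0],
    [-0.109,0.609,0,0],
    [-0.109,0.609,0,0],
    [-0.109,0.609,0,0],
    [-0.109,0.609,0,0],
    [-0.109,0.609,0,0],
    [0,0,0,0],
    [0,0,0,0],
  ],
)

```text
time: 15.45
tcp_pos: [0.4739, 0.0347, 0.1711]
orientation: [-3.141, -0.001, 3.124]
force: [-0.5, -0.3, -1.8]
gripper_width: 0.0575
grasp_force: 20.0
```

Call:
apply_moves(
  commands=[
    [-0.04,-0.01,0.5,0],
    [0,0,0.5,0],
    [0,0,0.3,0],
    [0,0,0.04,0],
    [0,0,0.03,0],
    [0,0,0.03,0],
    [0,0,0,0],
    [0,0,0,0],
  ],
)

```text
time: 16.25
tcp_pos: [0.4771, 0.0333, 0.1022]
orientation: [-3.141, 0.002, 3.123]
force: [-0.9, -0.8, 4.3]
gripper_width: 0.0571
grasp_force: 20.0
```

Call:
apply_moves(
  commands=[
    [0,0,0,0],
    [0,0,0,0],
    [0,0,0,0],
  ],
  fingers=0.56,
)

```text
time: 16.55
tcp_pos: [0.4767, 0.034, 0.1013]
orientation: [3.141, 0.001, 3.123]
force: [0.5, -0.4, -0.1]
gripper_width: 0.0666
grasp_force: 0.0
```

Call:
apply_moves(
  commands=[
    [0,0,-0.3,0],
    [0,0,-0.8,0],
    [0,0,-0.8,0],
    [0.099,-0.663,0,0],
    [0.099,-0.663,0,0],
    [0.099,-0.663,0,0],
    [0.099,-0.663,0,0],
    [0.099,-0.663,0,0],
    [0.099,-0.663,0,0],
    [0.099,-0.663,0,0],
    [0.099,-0.663,0,0],
    [0.099,-0.663,0,0],
    [0.099,-0.663,0,0],
    [0,0,0,0],
    [0,0,0,0],
  ],
)

```text
time: 18.05
tcp_pos: [0.4203, -0.2968, 0.1958]
orientation: [3.14, -0.0, 3.121]
force: [0.2, -0.4, 0.7]
gripper_width: 0.0678
grasp_force: 0.0
```

```bash
cat >> h.py <<'E'
def place(im):
    "dots on the leaf, top view"
    hsv=cv2.cvtColor(im,cv2.COLOR_BGR2HSV)
    roi=np.zeros(im.shape[:2],np.uint8); cv2.fillConvexPoly(roi,np.int32([proj("top",p) for p in[(.38,-.0,.1),(.71,-.0,.1),(.71,.16,.1),(.38,.16,.1)]]),255)
    for k,a,b,z in(("red",(0,120,60),(6,255,255),.128),("orange",(8,120,60),(15,255,255),.128),("yellow",(22,110,60),(30,255,255),.128),("silver",(0,0,95),(179,40,255),.108)):
        N,l,s,c=cv2.connectedComponentsWithStats(cv2.inRange(hsv,a,b)&roi)
        for i in range(1,N):
            if 40<s[i,4]<400: print("leaf",k,s[i,4],onz("top",c[i],z).round(4)[:2])
E
cat > look.py <<'E'
from h import *
s=get_state(); print(s["tcp_pos"].round(4)); a=read_camera("top")[:,:,::-1].copy(); cv2.imwrite("pics/last_top.png",a)
for d in dots("top",a): print(*d)
place(a)
b=read_camera("scene")[:,:,::-1].copy(); cv2.imwrite("pics/last_scene.png",b); print("scene")
for d in dots("scene",b): print(*d)
E
python3 look.py
```

```text
[ 0.4203 -0.2968  0.1958]
yellow 169 [429.3 236.4] [ 0.6367 -0.2912]
silver 142 [400.2 240.2] [ 0.6307 -0.2051]
silver 35 [396.9 337.6] [ 0.3367 -0.1842]
leaf red 176 [0.4743 0.0336]
scene
orange 150 [193.1 218.7] [ 0.4218 -0.298 ]
yellow 185 [209.  280.4] [ 0.6397 -0.2922]
silver 110 [161.4 229.8] [ 0.4202 -0.3946]
silver 148 [240.2 274.6] [ 0.6337 -0.2065]
```

Red is standing at (.475,.034), as planned, and nothing else has moved. Next the orange jar.

Call:
apply_moves(
  commands=[
    [0,0,0.8,0],
    [0,0,0.8,0],
    [0,0,0.8,0],
    [0,0,0.6,0],
    [0,0,0.3,0],
    [0,0,0.17,0],
    [0,0,0,0],
    [0,0,0,0],
  ],
)

```text
time: 18.95
tcp_pos: [0.4212, -0.2964, 0.0234]
orientation: [-3.141, 0.001, 3.123]
force: [-0.3, -0.9, 0.3]
gripper_width: 0.0679
grasp_force: 0.0
```

Call:
apply_moves(
  commands=[
    [0,0,0,0],
    [0,0,0,0],
    [0,0,0,0],
    [0,0,0,0],
  ],
  fingers=-1,
  force=20,
)

```text
time: 19.35
tcp_pos: [0.4212, -0.2971, 0.0237]
orientation: [-3.14, 0.001, 3.122]
force: [0.7, 0.7, 5.9]
gripper_width: 0.0573
grasp_force: 20.0
```

Call:
apply_moves(
  commands=[
    [0,0,-0.6,0],
    [0,0,-0.8,0],
    [0,0,-0.8,0],
    [0,0,-0.9,0],
    [-0.235,0.666,0,0],
    [-0.235,0.666,0,0],
    [-0.235,0.666,0,0],
    [-0.235,0.666,0,0],
    [-0.235,0.666,0,0],
    [-0.235,0.666,0,0],
    [-0.235,0.666,0,0],
    [-0.235,0.666,0,0],
    [-0.235,0.666,0,0],
    [-0.235,0.666,0,0],
    [0,0,0,0],
    [0,0,0,0],
  ],
)

```text
time: 20.95
tcp_pos: [0.5438, 0.0347, 0.1773]
orientation: [-3.141, -0.001, 3.125]
force: [1.0, -0.3, -0.7]
gripper_width: 0.0575
grasp_force: 20.0
```

Call:
apply_moves(
  commands=[
    [-0.05,-0.035,0.5,0],
    [0,0,0.5,0],
    [0,0,0.35,0],
    [0,0,0.06,0],
    [0,0,0.04,0],
    [0,0,0.03,0],
    [0,0,0,0],
    [0,0,0,0],
  ],
)

```text
time: 21.75
tcp_pos: [0.5475, 0.0321, 0.1045]
orientation: [-3.141, 0.002, 3.123]
force: [0.6, 0.5, -1.5]
gripper_width: 0.0576
grasp_force: 20.0
```

Call:
apply_moves(
  commands=[
    [0,0,0.02,0],
    [0,0,0,0],
  ],
)

```text
time: 21.95
tcp_pos: [0.5475, 0.0322, 0.1037]
orientation: [-3.141, 0.002, 3.123]
force: [-0.2, 0.5, 4.2]
gripper_width: 0.0572
grasp_force: 20.0
```

Call:
apply_moves(
  commands=[
    [0,0,0,0],
    [0,0,0,0],
    [0,0,0,0],
  ],
  fingers=0.56,
)

```text
time: 22.25
tcp_pos: [0.5469, 0.0323, 0.1026]
orientation: [3.142, -0.0, 3.123]
force: [-0.4, 0.6, 0.6]
gripper_width: 0.0666
grasp_force: 0.0
```

Call:
apply_moves(
  commands=[
    [0,0,-0.3,0],
    [0,0,-0.8,0],
    [0,0,-0.8,0],
    [-0.197,-0.644,0,0],
    [-0.197,-0.644,0,0],
    [-0.197,-0.644,0,0],
    [-0.197,-0.644,0,0],
    [-0.197,-0.644,0,0],
    [-0.197,-0.644,0,0],
    [-0.197,-0.644,0,0],
    [-0.197,-0.644,0,0],
    [-0.197,-0.644,0,0],
    [-0.197,-0.644,0,0],
    [0,0,0,0],
    [0,0,0,0],
  ],
)

```text
time: 23.75
tcp_pos: [0.6388, -0.2919, 0.1968]
orientation: [3.14, -0.001, 3.121]
force: [0.8, 0.0, 0.3]
gripper_width: 0.0682
grasp_force: 0.0
```

```bash
python3 look.py
```

```text
[ 0.6388 -0.2919  0.1968]
silver 188 [393.6 216.7] [ 0.7043 -0.1878]
silver 35 [433.5 215.8] [ 0.705  -0.3107]
silver 141 [400.2 240.2] [ 0.6306 -0.205 ]
silver 141 [465.8 309.1] [ 0.4171 -0.394 ]
leaf orange 110 [0.5486 0.0388]
scene
yellow 187 [209.1 280.4] [ 0.6398 -0.2921]
silver 151 [240.2 274.7] [ 0.6341 -0.2066]
```

Call:
apply_moves(
  commands=[
    [0,0,0.8,0],
    [0,0,0.8,0],
    [0,0,0.8,0],
    [0,0,0.6,0],
    [0,0,0.3,0],
    [0,0,0.2,0],
    [0,0,0,0],
    [0,0,0,0],
  ],
)

```text
time: 24.65
tcp_pos: [0.6404, -0.2919, 0.0243]
orientation: [-3.14, 0.002, 3.123]
force: [-0.6, -0.6, -0.0]
gripper_width: 0.068
grasp_force: 0.0
```

Call:
apply_moves(
  commands=[
    [0,0,0,0],
    [0,0,0,0],
    [0,0,0,0],
    [0,0,0,0],
  ],
  fingers=-1,
  force=20,
)

```text
time: 25.05
tcp_pos: [0.6401, -0.292, 0.0243]
orientation: [-3.14, 0.002, 3.122]
force: [-0.8, 0.8, 6.0]
gripper_width: 0.0574
grasp_force: 20.0
```

Call:
apply_moves(
  commands=[
    [0,0,-0.6,0],
    [0,0,-0.8,0],
    [0,0,-0.8,0],
    [0,0,-0.9,0],
    [0.061,0.646,0,0],
    [0.061,0.646,0,0],
    [0.061,0.646,0,0],
    [0.061,0.646,0,0],
    [0.061,0.646,0,0],
    [0.061,0.646,0,0],
    [0.061,0.646,0,0],
    [0.061,0.646,0,0],
    [0.061,0.646,0,0],
    [0.061,0.646,0,0],
    [0,0,0,0],
    [0,0,0,0],
  ],
)

```text
time: 26.65
tcp_pos: [0.6145, 0.0326, 0.1773]
orientation: [-3.141, -0.001, 3.125]
force: [-0.5, -0.8, -1.6]
gripper_width: 0.0575
grasp_force: 20.0
```

Call:
apply_moves(
  commands=[
    [-0.025,-0.015,0.5,0],
    [0,0,0.5,0],
    [0,0,0.35,0],
    [0,0,0.06,0],
    [0,0,0.04,0],
    [0,0,0.03,0],
    [0,0,0.01,0],
    [0,0,0,0],
  ],
)

```text
time: 27.45
tcp_pos: [0.6171, 0.0309, 0.1043]
orientation: [-3.141, 0.002, 3.123]
force: [0.2, 0.0, 0.0]
gripper_width: 0.0574
grasp_force: 20.0
```

Call:
apply_moves(
  commands=[
    [0,0,0.02,0],
    [0,0,0,0],
  ],
)

```text
time: 27.65
tcp_pos: [0.6171, 0.0309, 0.1042]
orientation: [-3.141, 0.003, 3.123]
force: [-2.0, -1.0, 6.1]
gripper_width: 0.0577
grasp_force: 20.0
```

Call:
apply_moves(
  commands=[
    [0,0,0,0],
    [0,0,0,0],
    [0,0,0,0],
  ],
  fingers=0.56,
)

```text
time: 27.95
tcp_pos: [0.6162, 0.0314, 0.1023]
orientation: [3.141, 0.0, 3.123]
force: [-0.3, -0.2, -1.0]
gripper_width: 0.0666
grasp_force: 0.0
```

Call:
apply_moves(
  commands=[
    [0,0,-0.3,0],
    [0,0,-0.8,0],
    [0,0,-0.8,0],
    [0.289,-0.662,0,0],
    [0.289,-0.662,0,0],
    [0.289,-0.662,0,0],
    [0.289,-0.662,0,0],
    [0.289,-0.662,0,0],
    [0.289,-0.662,0,0],
    [0.289,-0.662,0,0],
    [0.289,-0.662,0,0],
    [0.289,-0.662,0,0],
    [0.289,-0.662,0,0],
    [0.289,-0.662,0,0],
    [0.289,-0.662,0,0],
    [0.289,-0.662,0,0],
    [0,0,0,0],
    [0,0,0,0],
  ],
  fingers=0.65,
)

```text
time: 29.75
tcp_pos: [0.4197, -0.3957, 0.1968]
orientation: [3.14, -0.0, 3.121]
force: [0.2, 0.6, -0.7]
gripper_width: 0.0718
grasp_force: 0.0
```

```bash
python3 look.py
```

```text
[ 0.4197 -0.3957  0.1968]
silver 140 [400.2 240.1] [ 0.6308 -0.2051]
leaf red 173 [0.4743 0.0338]
leaf orange 182 [0.5444 0.0329]
leaf yellow 182 [0.6136 0.0316]
scene
silver 109 [161.5 229.9] [ 0.4205 -0.3944]
silver 147 [240.3 274.6] [ 0.6338 -0.2064]
```

Call:
apply_moves(
  commands=[
    [0,0.03,0.8,0],
    [0,0,0.8,0],
    [0,0,0.8,0],
    [0,0,0.7,0],
    [0,0,0.4,0],
    [0,0,0.2,0],
    [0,0,0.08,0],
    [0,0,0,0],
    [0,0,0,0],
  ],
)

```text
time: 30.75
tcp_pos: [0.421, -0.3944, 0.0094]
orientation: [-3.14, 0.001, 3.123]
force: [0.0, -0.9, -0.3]
gripper_width: 0.0716
grasp_force: 0.0
```

Call:
apply_moves(
  commands=[
    [0,0,0,0],
    [0,0,0,0],
    [0,0,0,0],
    [0,0,0,0],
  ],
  fingers=-1,
  force=20,
)

```text
time: 31.15
tcp_pos: [0.4205, -0.3944, 0.0091]
orientation: [-3.141, 0.001, 3.122]
force: [-0.1, 0.4, 5.3]
gripper_width: 0.0597
grasp_force: 20.0
```

Call:
apply_moves(
  commands=[
    [0,0,-0.6,0],
    [0,0,-0.8,0],
    [0,0,-0.8,0],
    [0,0,-0.8,0],
    [0,0,-0.8,0],
    [-0.103,0.701,0,0],
    [-0.103,0.701,0,0],
    [-0.103,0.701,0,0],
    [-0.103,0.701,0,0],
    [-0.103,0.701,0,0],
    [-0.103,0.701,0,0],
    [-0.103,0.701,0,0],
    [-0.103,0.701,0,0],
    [-0.103,0.701,0,0],
    [-0.103,0.701,0,0],
    [-0.103,0.701,0,0],
    [-0.103,0.701,0,0],
    [-0.103,0.701,0,0],
    [-0.103,0.701,0,0],
    [-0.103,0.701,0,0],
  ],
)

```text
time: 33.15
tcp_pos: [0.5071, 0.1317, 0.198]
orientation: [-3.141, -0.001, 3.123]
force: [-0.3, 0.8, -0.4]
gripper_width: 0.0595
grasp_force: 20.0
```

Call:
apply_moves(
  commands=[
    [0,0,0,0],
    [0,0,0,0],
    [0,0,0,0],
  ],
)

```text
time: 33.45
tcp_pos: [0.5069, 0.1295, 0.1979]
orientation: [-3.141, -0.001, 3.122]
force: [-0.3, 0.1, -0.3]
gripper_width: 0.0596
grasp_force: 20.0
```

Call:
apply_moves(
  commands=[
    [-0.02,0.02,0.5,0],
    [0,0,0.6,0],
    [0,0,0.5,0],
    [0,0,0.3,0],
    [0,0,0.15,0],
    [0,0,0.06,0],
    [0,0,0.04,0],
    [0,0,0,0],
    [0,0,0,0],
  ],
)

```text
time: 34.35
tcp_pos: [0.509, 0.1312, 0.0915]
orientation: [3.142, 0.002, 3.123]
force: [-0.4, -0.6, -0.6]
gripper_width: 0.0595
grasp_force: 20.0
```

Call:
apply_moves(
  commands=[
    [0,-0.025,0.02,0],
    [0,0,0.02,0],
    [0,0,0,0],
  ],
)

```text
time: 34.65
tcp_pos: [0.5087, 0.1299, 0.0891]
orientation: [-3.141, 0.001, 3.123]
force: [0.3, -0.4, 2.0]
gripper_width: 0.0594
grasp_force: 20.0
```

Call:
apply_moves(
  commands=[
    [0,0,0,0],
    [0,0,0,0],
    [0,0,0,0],
  ],
  fingers=0.65,
)

```text
time: 34.95
tcp_pos: [0.5084, 0.13, 0.0887]
orientation: [3.142, -0.0, 3.123]
force: [-0.5, 0.9, 0.6]
gripper_width: 0.0707
grasp_force: 0.0
```

Call:
apply_moves(
  commands=[
    [0,0,-0.3,0],
    [0,0,-0.8,0],
    [0,0,-1,0],
    [-0.262,-0.666,0,0],
    [-0.262,-0.666,0,0],
    [-0.262,-0.666,0,0],
    [-0.262,-0.666,0,0],
    [-0.262,-0.666,0,0],
    [-0.262,-0.666,0,0],
    [-0.262,-0.666,0,0],
    [-0.262,-0.666,0,0],
    [-0.262,-0.666,0,0],
    [-0.262,-0.666,0,0],
    [0,0,0,0],
    [0,0,0,0],
  ],
)

```text
time: 36.45
tcp_pos: [0.6326, -0.2059, 0.193]
orientation: [3.14, -0.001, 3.121]
force: [-0.4, 0.6, -0.0]
gripper_width: 0.0718
grasp_force: 0.0
```

```bash
python3 look.py
```

```text
[ 0.6326 -0.2059  0.193 ]
silver 29 [398.7 216.7] [ 0.7043 -0.2035]
leaf orange 134 [0.5491 0.0307]
leaf yellow 180 [0.6136 0.0316]
leaf silver 70 [0.5098 0.1387]
scene
silver 146 [240.3 274.6] [ 0.6337 -0.2062]
```

Call:
apply_moves(
  commands=[
    [0,0,0.8,0],
    [0,0,0.8,0],
    [0,0,0.8,0],
    [0,0,0.7,0],
    [0,0,0.35,0],
    [0,0,0.2,0],
    [0,0,0.06,0],
    [0,0,0,0],
    [0,0,0,0],
  ],
)

```text
time: 37.45
tcp_pos: [0.6343, -0.206, 0.01]
orientation: [-3.14, 0.003, 3.123]
force: [0.2, -0.5, 0.4]
gripper_width: 0.0717
grasp_force: 0.0
```

Call:
apply_moves(
  commands=[
    [0,0,0,0],
    [0,0,0,0],
    [0,0,0,0],
    [0,0,0,0],
  ],
  fingers=-1,
  force=20,
)

```text
time: 37.85
tcp_pos: [0.6336, -0.2058, 0.0092]
orientation: [-3.141, 0.001, 3.122]
force: [-1.0, -1.0, 4.6]
gripper_width: 0.0594
grasp_force: 20.0
```

Call:
apply_moves(
  commands=[
    [0,0,-0.6,0],
    [0,0,-0.8,0],
    [0,0,-0.8,0],
    [0,0,-0.8,0],
    [0,0,-0.8,0],
    [0.12,0.666,0,0],
    [0.12,0.666,0,0],
    [0.12,0.666,0,0],
    [0.12,0.666,0,0],
    [0.12,0.666,0,0],
    [0.12,0.666,0,0],
    [0.12,0.666,0,0],
    [0.12,0.666,0,0],
    [0.12,0.666,0,0],
    [0.12,0.666,0,0],
    [0,0,0,0],
    [0,0,0,0],
  ],
)

```text
time: 39.55
tcp_pos: [0.5789, 0.1292, 0.1979]
orientation: [-3.141, -0.001, 3.125]
force: [-0.0, -0.5, -1.2]
gripper_width: 0.0594
grasp_force: 20.0
```

Call:
apply_moves(
  commands=[
    [-0.01,0,0.5,0],
    [0,0,0.6,0],
    [0,0,0.5,0],
    [0,0,0.3,0],
    [0,0,0.15,0],
    [0,0,0.06,0],
    [0,0,0,0],
    [0,0,0,0],
  ],
)

```text
time: 40.35
tcp_pos: [0.5808, 0.1284, 0.0936]
orientation: [3.142, 0.002, 3.122]
force: [-0.7, -0.3, -1.1]
gripper_width: 0.0596
grasp_force: 20.0
```

Call:
apply_moves(
  commands=[
    [0,0,0.03,0],
    [0,0,0.03,0],
    [0,0,0.03,0],
    [0,0,0,0],
  ],
)

```text
time: 40.75
tcp_pos: [0.5802, 0.1287, 0.0891]
orientation: [-3.142, 0.001, 3.123]
force: [-2.2, -0.4, 3.4]
gripper_width: 0.0598
grasp_force: 20.0
```

Call:
apply_moves(
  commands=[
    [0,0,0,0],
    [0,0,0,0],
    [0,0,0,0],
  ],
  fingers=0.65,
)

```text
time: 41.05
tcp_pos: [0.5799, 0.1286, 0.088]
orientation: [3.142, -0.0, 3.123]
force: [-0.7, 0.6, 0.9]
gripper_width: 0.0704
grasp_force: 0.0
```

Call:
apply_moves(
  commands=[
    [0,0,-0.3,0],
    [0,0,-0.8,0],
    [0,0,-1,0],
    [0,0,-1,0],
    [0.6,-0.6,0,0],
    [0.6,-0.6,0,0],
    [0.6,-0.6,0,0],
    [0.6,-0.6,0,0],
    [0,-0.7,0,0],
    [0,-0.7,0,0],
    [0,-0.7,0,0],
    [0,-0.7,0,0],
    [0,-0.7,0,0],
    [0,0,0,0],
    [0,0,0,0],
  ],
)

```text
time: 42.55
tcp_pos: [0.454, -0.1644, 0.2429]
orientation: [3.141, -0.001, 3.12]
force: [-0.3, 0.7, -0.1]
gripper_width: 0.0718
grasp_force: 0.0
```

```bash
python3 look.py; python3 - <<'E'
import cv2
a=cv2.imread("pics/last_top.png")[190:345,190:480]; cv2.imwrite("pics/f1.png",cv2.convertScaleAbs(cv2.resize(a,None,fx=2.6,fy=2.6,interpolation=2),alpha=1.4))
a=cv2.imread("pics/last_scene.png")[100:300,180:480]; cv2.imwrite("pics/f2.png",cv2.convertScaleAbs(cv2.resize(a,None,fx=2.6,fy=2.6,interpolation=2),alpha=1.2))
E
```

```text
[ 0.454  -0.1644  0.2429]
leaf red 172 [0.474  0.0333]
leaf orange 183 [0.5444 0.0328]
leaf yellow 182 [0.6136 0.0316]
leaf silver 158 [0.5771 0.1293]
leaf silver 152 [0.5054 0.1304]
scene
```

View pics/f1.png

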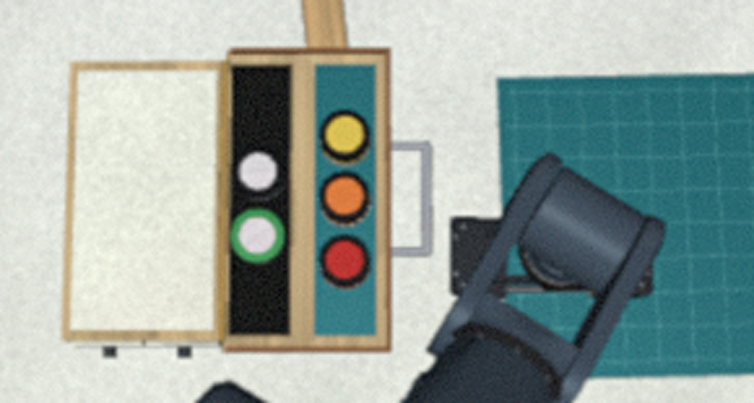

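View pics/f2.png

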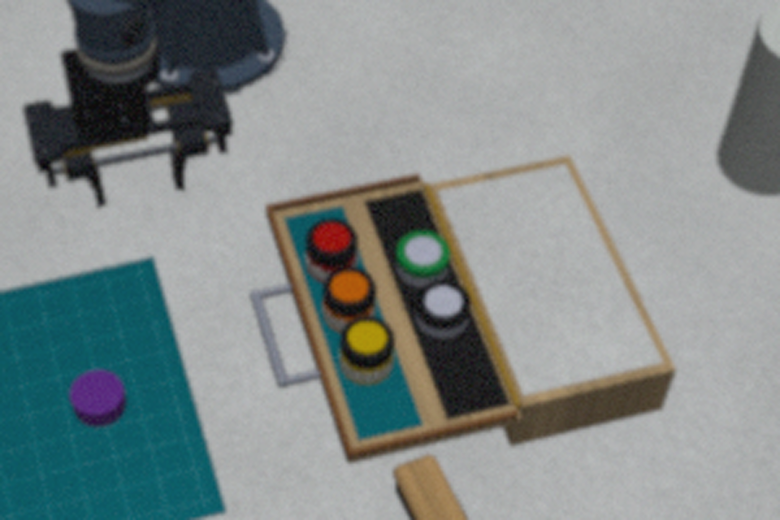

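Both rows stand lid up, centred and straight on their strips, with about 12 mm between neighbours. The leaf is down, the purple look-alike is untouched and the arm is clear, so I'm handing in.

```bash
python3 -c "
from cell import *
print(job_done())"
```

```text
the job is handed in; nothing more can be done
None
```

The job is handed in at about 43 s of the 210 s: the leaf is lowered onto its brackets, and the red, orange and yellow jars stand on the teal strip and the green and black tins on the black strip, in straight rows about 12 mm apart, with the purple look-alike, sneaker, brush and paper roll left alone (no verdict came back).

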